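# Load the rack trolley and uncouple its drawbar from the ball

## Robot

A 7-joint arm with a two-finger parallel gripper is mounted at the origin on a cart in front of the work surface, level with it; the furniture and walls round the work are solid. World frame = base frame: x ahead of the robot, y to its left, z up, the work surface at z = 0. Lengths are in m, angles in rad, forces in N, time in s.
With the tool pointing down it reaches from about 0.4 to 0.875 m from the base axis. Payload 19.3 kg.
Tool frame: the origin (TCP) lies on the mounting face of the last link; the fingertips stand 173 mm ahead of it and the grasp point (between the pads) lies 155 mm ahead of it (bot.grip_point_offset is the distance from the TCP to the grasp point, in m); z points along the fingers, y is the line along which they close (so a half turn about z gives the same grasp; the last joint's range is limited). The gripper opens to 85 mm and grips with 20 to 120 N. Pads are 22 mm wide; open, the fingers measure 114 mm over their backs; the gripper's body (76 mm by 85 mm) begins 54 mm behind the grasp point. The pads swing forward as they close: fully open they stand 13 mm farther back than shut.
Start: joints at [-1.191, 0.521, -0.036, 1.599, 0.021, 1.021, -0.113], TCP at [0.272, 0.563, 0.405] pointing down, gripper open.
Joint ranges: [-2.91, 2.91], [-0.3, 2.13], [-1.5, 1.42], [0.17, 2.43], [-1.26, 4.41], [0.16, 1.93], [-2.52, 2.52]. Speed limits (rad/s): [1.89, 1.89, 2.39, 2.39, 3.01, 3.01, 3.01].

## Interface

Orientations are given as [roll, pitch, yaw] about the fixed x, y, z axes, in that order (R = Rz(yaw) Ry(pitch) Rx(roll)).
In Python, from workcell import bot gives the robot as it stands.
- The arm moves only by the tool arm_command, never from a script. Its argument "deltas" is a list of rows, each a list of 3 entries, a list of its own where there are three numbers: the shift along the tool's x, y, z in cm, then the turn, a rotation vector about the tool's x, y, z in rad, then the finger opening in cm, from 0 to 8.54. In form: [[[tx, ty, tz], [rx, ry, rz], claw], ...]. A call has 1 to 20 rows; each row shifts and turns the commanded pose from where the row before left it, along the tool's axes as they then stand; what a row does not reach is not made up. A row lasts 1/10 s, in which the tool goes at most 50 mm and 8.59 degrees, less where a joint would pass 70% of its speed; a pose out of reach is approached as far as the arm can. A call with a gripper value outside its range is refused whole. The fingers move at their own pace and stop on an object; "newtons" is the grip in N (left out, the last holds). Time passes only in rows, so rows that do not move let the fingers close. It gives the time, the measured TCP pose, the force, the opening and the grip force at its end, in the units of the state.
- bot.observe(): the state, without advancing time (a new reading comes with each control period).
- bot.grab_frame(name): name is "scene" or "top"; returns a dict with "frame" (384x512x3 uint8, red, green, blue), "K" (3x3 intrinsics, pixels), "rvec" (rotation vector, rad) and "tvec" (3), from world to camera coordinates, as OpenCV has them. Camera axes: x right, y down, z forward; pixel columns grow to the right and rows downward; lengths in m; the calibration is good to about 2 mm. A picture is of the moment at which its call begins. There is no depth.
- bot.job_done(): hands the job in; it is judged then, once.
Trained networks look in a picture, given as the dict that the camera call returned (one of the last four; its "shot" number tells which), for a name from the list of things; names that differ only in an ending like _2 or _b are one class to them, and where a whole thing is asked for, a point or a joint stands for the part that bears it (a point fixed in the world has none). Each returns a list of dicts, best first, with "p" (0 to 1); they miss things now and then, are a little off and sometimes report something else, mostly with a low value. They report only what shows in the picture. A call takes as long as a camera call. They do not tell look-alikes from the thing itself.
- bot.find_in(name, picture): "rect" ([left, top, width, height] in pixels, round what is visible of it).
- bot.mark_of(name, picture): "at" ([column, row] in pixels: a listed point, or the origin of a listed thing).
The state is a dict: "clock": time; "qpos": joint angles; "qd": joint speeds; "joint_efforts": joint torques, N m; "position": TCP position; "tool_rot": TCP orientation; "force": force on the tool from outside, world axes, zero at the start; "moment": the same for the moment, N m; "grip_width": finger opening in m; "finger_force": force on a finger pad.
Only numpy, scipy, OpenCV 4.12 (cv2) and the standard library are available. Lean on these libraries where they do the work, as an engineer would, in place of code of your own. Each camera call takes 0.05 s, during which the arm holds its last target. There are 200 camera calls.

## Task

First lower the yellow-capped bottle gently into the deep blue well of the trolley and let go of it, so that it stands upright on the well's floor. Then uncouple the trolley: pull the red latch paddle sideways, to the left, against its spring until the latch lets go of the ball, lift the yellow drawbar until its coupler is about 6 cm up off the ball, and finish while still holding it raised and still. Leave the red-capped bottle and the timer where they stand.

Things in the scene. Friction and masses are not known exactly. Their poses are not given: they have to be found in the camera images.
- buffer: the bottle to load: loose white reagent bottle with a yellow cap, round body 54 mm in diameter, 92 mm tall, 0.10 to 0.21 kg, smooth: it may creep a few mm in a light grip; origin at the centre of its underside, z up. Grip it round the body 55 to 65 mm above its underside
- well_floor (a point): centre of the inner floor of the trolley's blue square well; x and y along the well's walls, +x away from the drawbar. Well 104 x 104 mm inside, 52 mm deep, walls 4 mm thick, open at the top. The trolley, its dock board and the ball mount are fixed; the floor lies 46 mm above the bench. A monitor (bottom edge 160 mm up, right edge at y = 0.31 m) stands to its left
- dock: grey base board 300 x 136 mm on 12 mm feet, fixed, with the trolley, the ball mount and (hinged and sliding on it) the drawbar and latch; origin at bench height; +x points from the ball to the trolley, +y is the way the latch is pulled, z up. The ball stands at x = -110 mm, the drawbar's hinge at x = 28 mm, the well's centre at x = 90 mm, all at y = 0
- ball (a point): centre of the steel coupling ball (31 mm in diameter), 58 mm above the bench, fixed
- tongue_hinge (a point): middle of the drawbar's hinge axis, 64 mm above the bench, fixed; the hinge turns about this frame's y axis
- latch_grip (a point): centre of the gripping part of the red latch paddle, which stands up from the coupler and moves with it: 14 mm thick along y, 28 mm wide along x, 46 mm tall; this point is 18 mm below its top, 28 mm above the strap it stands on, at the start 118 mm above the bench and 138 mm from the hinge along x. Its y is the pull direction, parallel to the hinge: pads closing along y let it turn between them
- coupler (a point): top of the yellow coupler housing (52 x 44 mm), over the ball at the far end of the drawbar, 138 mm from the hinge; 84 mm above the bench when coupled
- latch (a joint): latch pull in m: 0 shut (prongs under the ball), 0.020 fully pulled, toward +y of the dock. Its spring pulls it back with 4 N at 0 and 8 N at 0.020; below about 0.014 the prongs still hook the ball and the drawbar cannot be lifted. It springs shut when let go
- tongue (a joint): drawbar angle in rad: 0 down on the ball, grows as the ball end is lifted, stop at 0.9; about 0.45 lifts the coupler 60 mm. It falls back when let go; holding it by the paddle takes about 5 N upward
- wash_reagent: bystander: white reagent bottle with a red cap, 60 mm in diameter, 105 mm tall; origin at the centre of its underside. It may have changed places with the yellow-capped bottle
- timer: bystander: small white bench timer, 44 x 64 x 33 mm; origin at the centre of its underside
Not all that is in view belongs to the job. What is shaped like the buffer but pink or purple is not meant.

How it is judged:
By the outcome, as a careful person would: the job done as asked, in the order asked, and still so for the second after the job is handed in, while the arm keeps its last pose, push and grip.
It also fails if it takes over 64 s, if anything falls off the work surface, if the arm or the gripper's body presses on something with over 40 N, if the wrist force passes 120 N, or if a joint passes its speed limit or range.

## Working session

There is one attempt and no reset: what is moved stays moved. The work goes in short steps, Python scripts to look and compute and a tool call to move; the robot and the scene stay as the last step left them, time stands still between calls to the robot, and variables do not carry over. Pictures are saved under pics/ and viewed, at most 11 in all, crops included, and the job is handed in when it is done.

Besides the shell and the picture viewer there is one more tool, called after ">>>" as name(argument=value, ...) on one line, values as JSON. arm_command: Moves the arm, as the interface text tells. Its arguments: {"type":"object","properties":{"deltas":{"type":"array","items":{"type":"array"}},"newtons":{"type":"number"}},"required":["deltas"]}

```bash
mkdir -p pics; cat > h.py <<'E'
import numpy as np, cv2
from workcell import bot
def proj(f,P):
    return cv2.projectPoints(np.array(P,float).reshape(-1,1,3),np.array(f["rvec"],float),np.array(f["tvec"],float),np.array(f["K"],float),None)[0].reshape(-1,2)
def ray(f,px):
    R=cv2.Rodrigues(np.array(f["rvec"],float))[0];t=np.array(f["tvec"],float).ravel()
    d=R.T@np.linalg.inv(np.array(f["K"],float))@np.array([px[0],px[1],1.]);return -R.T@t,d
def atz(f,px,z):
    c,d=ray(f,px);return c+d*(z-c[2])/d[2]
def tri(fs,pxs):
    A=np.zeros((3,3));b=np.zeros(3)
    for f,p in zip(fs,pxs):
        c,d=ray(f,p);d/=np.linalg.norm(d);M=np.eye(3)-np.outer(d,d);A+=M;b+=M@c
    return np.linalg.solve(A,b)
def save(f,n,crop=None,s=1):
    im=f["frame"][:,:,::-1]
    if crop: x,y,w,h=crop;im=im[y:y+h,x:x+w]
    cv2.imwrite("pics/"+n,cv2.resize(im,None,fx=s,fy=s,interpolation=cv2.INTER_CUBIC))
E
python3 - <<'E'
from h import *
np.set_printoptions(precision=3,suppress=True)
s=bot.grab_frame("scene");t=bot.grab_frame("top")
save(s,"s0.png",s=1.5);save(t,"t0.png",s=1.5)
Z=dict(buffer=0,wash_reagent=0,timer=0,dock=0,well_floor=.046,ball=.058,tongue_hinge=.064,latch_grip=.118,coupler=.084)
for n,z in Z.items():
    for k,f in(("s",s),("t",t)):
        for m in bot.mark_of(n,f)[:3]: print(n,k,np.array(m["at"]),round(m["p"],2),atz(f,m["at"],z))
print(bot.observe()["tool_rot"],bot.observe()["position"])
E
```

```text
buffer s [296.2 228.6] 0.92 [0.364 0.261 0.   ]
buffer s [279.4 251.7] 0.9 [0.354 0.368 0.   ]
buffer s [209.3 265.7] 0.84 [0.466 0.496 0.   ]
buffer t [268.1 288.9] 0.82 [0.264 0.266 0.   ]
buffer t [173.4 202. ] 0.81 [0.472 0.494 0.   ]
buffer t [225.8 250.6] 0.74 [0.355 0.367 0.   ]
wash_reagent s [239.2 240.1] 0.7 [0.462 0.378 0.   ]
wash_reagent t [220.4 206.7] 0.74 [0.46 0.38 0.  ]
timer s [225.2 222.9] 0.57 [0.534 0.332 0.   ]
timer t [245.3 177.5] 0.9 [0.531 0.32  0.   ]
dock s [249.1 195.9] 0.96 [0.555 0.182 0.   ]
dock t [306.8 171.5] 0.8 [0.545 0.171 0.   ]
well_floor s [227.4 175. ] 0.66 [0.63  0.179 0.046]
well_floor t [307.4 126.6] 0.74 [0.644 0.175 0.046]
ball s [286.8 186.4] 0.87 [0.441 0.17  0.058]
ball s [251.9 191.7] 0.52 [0.507 0.243 0.058]
ball t [311.3 214. ] 0.9 [0.441 0.169 0.058]
tongue_hinge s [239.9 171.9] 0.98 [0.59  0.173 0.064]
tongue_hinge t [309.4 149. ] 0.75 [0.589 0.173 0.064]
latch_grip s [288.6 163.5] 0.76 [0.447 0.152 0.118]
latch_grip t [313.8 214.2] 0.84 [0.44  0.173 0.118]
coupler s [288.1 176. ] 0.68 [0.444 0.159 0.084]
coupler s [286.6 166.6] 0.44 [0.474 0.111 0.084]
coupler t [312.5 215.3] 0.93 [0.438 0.17  0.084]
coupler t [311.3 153. ] 0.24 [0.576 0.172 0.084]
[-3.142  0.     2.692] [0.272 0.563 0.405]
```

View pics/s0.png

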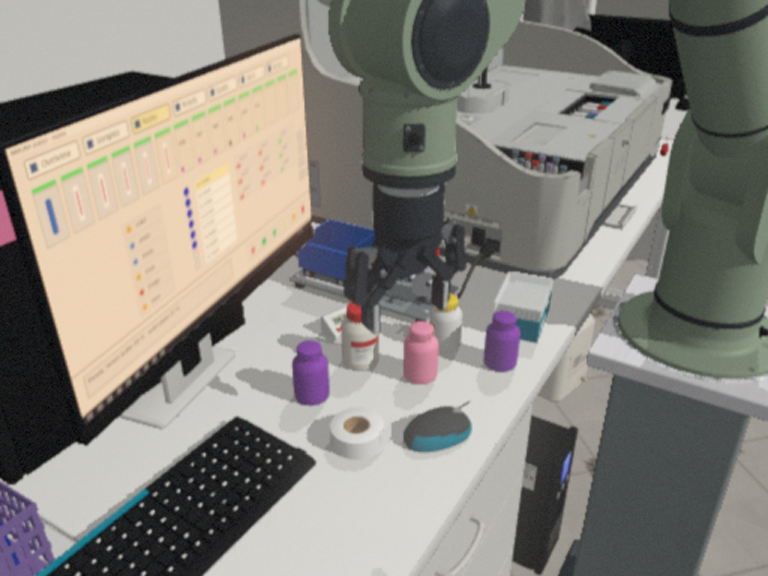

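View pics/t0.png

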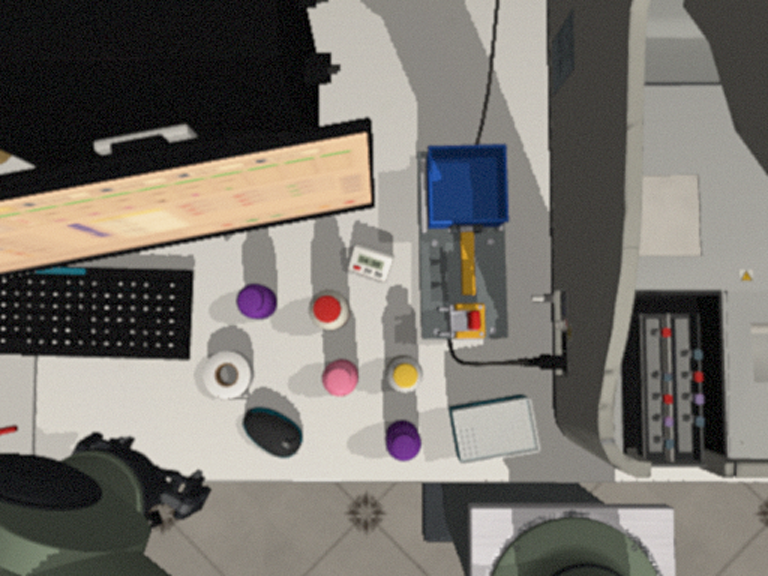

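Candidates in the scene view (px in the 512-wide frame): purple (207,248), pink (281,237), purple (335,228), red-capped white (240,226) and yellow-capped white (297,218). The description fits the yellow-capped one, which is at (270,251) in the top view. I'll check it in a close crop.

```bash
python3 - <<'E'
from h import *
np.set_printoptions(precision=4,suppress=True)
s=bot.grab_frame("scene");t=bot.grab_frame("top")
save(t,"t1.png",(190,80,170,230),2.5)
hsv=cv2.cvtColor(t["frame"],cv2.COLOR_RGB2HSV)
def cen(x,y,w,h,lo,hi):
    m=cv2.inRange(hsv[y:y+h,x:x+w],lo,hi);M=cv2.moments(m,True);return [x+M["m10"]/M["m00"],y+M["m01"]/M["m00"]],M["m00"]
c,a=cen(255,235,32,32,(15,120,100),(35,255,255));print("cap",c,a,atz(t,c,.092))
c,a=cen(295,195,40,35,(0,150,80),(8,255,255));print("red",c,a,atz(t,c,.136))
print("buf",[ (m["at"],round(m["p"],2)) for m in bot.find_in("buffer",t)] if 0 else "")
W=atz(t,[270,250],0)
m=cv2.inRange(hsv,(105,120,60),(125,255,255));m[:90]=0;m[160:]=0;m[:,:270]=0;m[:,350:]=0
cnt=max(cv2.findContours(m,0,1)[0],key=cv2.contourArea);r=cv2.minAreaRect(cnt);print(r)
b=cv2.boxPoints(r);P=np.array([atz(t,q,.098) for q in b]);print(P,P.mean(0))
for n,z in(("well_floor",.046),("tongue_hinge",.064),("ball",.058),("latch_grip",.118)):
    A=bot.mark_of(n,s);B=bot.mark_of(n,t)
    if A and B: print(n,tri([s,t],[A[0]["at"],B[0]["at"]]),z)
print("cams",ray(s,[0,0])[0],ray(t,[0,0])[0])
E
```

```text
cap [269.7313432835821, 249.70149253731344] 201.0 [0.3633 0.2653 0.092 ]
red [315.8705882352941, 213.1529411764706] 85.0 [0.4419 0.1709 0.136 ]
buf 
((311.5, 124.0), (54.0, 53.0), 90.0)
[[0.6986 0.2304 0.098 ]
 [0.6981 0.1139 0.098 ]
 [0.5783 0.1155 0.098 ]
 [0.5787 0.2312 0.098 ]] [0.6384 0.1727 0.098 ]
well_floor [0.6375 0.1804 0.0522] 0.046
tongue_hinge [0.5798 0.1722 0.0561] 0.064
ball [0.4418 0.1714 0.0632] 0.058
latch_grip [0.4409 0.1744 0.1227] 0.118
cams [-0.0513  1.1429  0.6641] [0.4259 0.3023 1.0031]
```

View pics/t1.png

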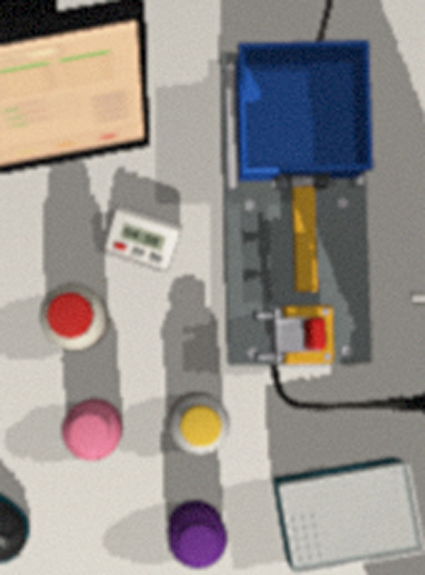

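The crop shows the white bottle with the yellow cap at crop (200,425), which is (270,250) in the full top view. It is clear of its pink and purple neighbours. The well and dock are square to the world axes within about 1°.

>>> arm_command(deltas=[[[-1, -1, 0], [0, 0, 0], 8.54], [[-2, -2.2, 0], [0, 0, 0], 8.54], [[-2.2, -2.4, 0], [0, 0, 0], 8.54], [[-2.2, -2.4, 0], [0, 0, 0], 8.54], [[-2.2, -2.4, 0], [0, 0, 0], 8.54], [[-2.2, -2.4, 0], [0, 0, 0], 8.54], [[-2.2, -2.4, 0], [0, 0, 0], 8.54], [[-2.2, -2.4, 0], [0, 0, 0], 8.54], [[-2.2, -2.4, 0], [0, 0, 0], 8.54], [[-2, -2.4, 0], [0, 0, 0], 8.54], [[-0.8, -1, 0], [0, 0, 0], 8.54], [[0, 0, 0], [0, 0, -0.09], 8.54], [[0, 0, 0], [0, 0, -0.09], 8.54], [[0, 0, 0], [0, 0, -0.09], 8.54], [[0, 0, 0], [0, 0, -0.09], 8.54], [[0, 0, 0], [0, 0, -0.09], 8.54], [[0, 0, 0], [0, 0, 0], 8.54], [[0, 0, 0], [0, 0, 0], 8.54]], newtons=40)

```text
clock: 3.3
position: [0.3609, 0.2597, 0.4047]
tool_rot: [3.142, 0.0, 3.139]
force: [-1.1, -0.4, -0.0]
grip_width: 0.0857
finger_force: 0.0
```

>>> arm_command(deltas=[[[-0.2, 0.35, 1], [0, 0, 0], 8.0], [[0, 0, 2], [0, 0, 0], 8.0], [[0, 0, 2], [0, 0, 0], 8.0], [[0, 0, 2], [0, 0, 0], 8.0], [[0, 0, 2], [0, 0, 0], 8.0], [[0, 0, 1.5], [0, 0, 0], 8.0], [[0, 0, 1], [0, 0, 0], 8.0], [[0, 0, 0], [0, 0, 0], 8.0]])

```text
clock: 4.1
position: [0.3626, 0.2634, 0.2884]
tool_rot: [-3.14, -0.002, 3.141]
force: [-0.3, -0.1, 1.1]
grip_width: 0.0799
finger_force: 0.0
```

```bash
python3 - <<'E'
from h import *
s=bot.grab_frame("scene");t=bot.grab_frame("top")
a=s["frame"][140:300,200:400];b=t["frame"][170:330,190:390]
cv2.imwrite("pics/a1.png",cv2.resize(np.hstack([a,b])[:,:,::-1],None,fx=2,fy=2,interpolation=2))
E
```

```text
(no output)
```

View pics/a1.png

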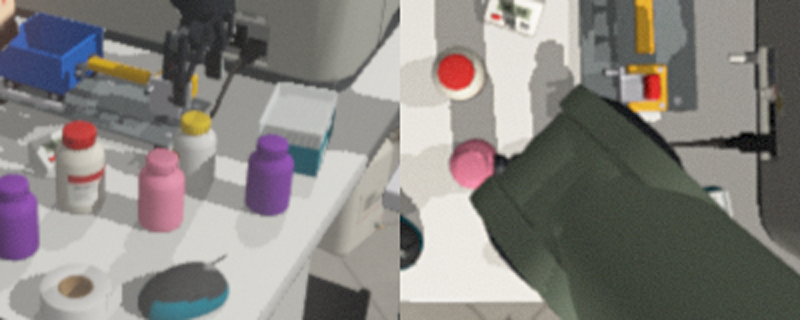

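The left half shows the fingers above the yellow cap at crop (195,122), and nothing is touched. I'll check the centring numerically.

```bash
python3 - <<'E'
from h import *
np.set_printoptions(precision=4,suppress=True)
s=bot.grab_frame("scene")
hsv=cv2.cvtColor(s["frame"],cv2.COLOR_RGB2HSV)
x,y,w,h=285,190,28,25
m=cv2.inRange(hsv[y:y+h,x:x+w],(18,110,90),(35,255,255));M=cv2.moments(m,True);c=[x+M["m10"]/M["m00"],y+M["m01"]/M["m00"]]
print(c,M["m00"],atz(s,c,.085))
for Q in([.363,.263,.085],[.368,.266,.085],[.363,.258,.085],[.363,.308,.123],[.363,.218,.123]):print(Q,proj(s,Q))
g=hsv[200:260,280:320]
for r in bot.find_in("buffer",s)[:4]:print(r)
E
```

```text
[297.32394366197184, 200.83802816901408] 142.0 [0.3627 0.2647 0.085 ]
[0.363, 0.263, 0.085] [[297.5176 200.4985]]
[0.368, 0.266, 0.085] [[295.1444 200.5007]]
[0.363, 0.258, 0.085] [[298.4298 199.6047]]
[0.363, 0.308, 0.123] [[289.5631 195.0481]]
[0.363, 0.218, 0.123] [[306.2935 179.4306]]
{'rect': [323.1, 206.5, 24.4, 40.3], 'p': 0.87}
{'rect': [287.6, 193.7, 19.7, 42.3], 'p': 0.66}
{'rect': [268.4, 218.3, 22.4, 35.5], 'p': 0.62}
{'rect': [194.2, 224.8, 26.2, 44.5], 'p': 0.56}
```

Both views agree on the position, so I'll descend and grip.

>>> arm_command(deltas=[[[0, 0, 1], [0, 0, 0], 8.0], [[0, 0, 1.5], [0, 0, 0], 8.0], [[0, 0, 1.5], [0, 0, 0], 8.0], [[0, 0, 1.5], [0, 0, 0], 8.0], [[0, 0, 1.2], [0, 0, 0], 8.0], [[0, 0, 0.8], [0, 0, 0], 8.0], [[0, 0, 0], [0, 0, 0], 6.0], [[0, 0, 0], [0, 0, 0], 5.0], [[0, 0, 0], [0, 0, 0], 4.5], [[0, 0, 0], [0, 0, 0], 4.5], [[0, 0, 0], [0, 0, 0], 4.5], [[0, 0, 0], [0, 0, 0], 4.5], [[0, 0, 0], [0, 0, 0], 4.5], [[0, 0, 0], [0, 0, 0], 4.5]], newtons=40)

```text
clock: 5.7
position: [0.3631, 0.2635, 0.2152]
tool_rot: [3.141, 0.001, -3.141]
force: [-0.2, 0.3, 8.5]
grip_width: 0.0521
finger_force: 42.3
```

>>> arm_command(deltas=[[[0, 0, -0.5], [0, 0, 0], 4.5], [[0, 0, -1], [0, 0, 0], 4.5], [[0, 0, -1.5], [0, 0, 0], 4.5], [[0, 0, -2], [0, 0, 0], 4.5], [[0, 0, -2], [0, 0, 0], 4.5], [[0, 0, -2], [0, 0, 0], 4.5], [[0, 0, -2], [0, 0, 0], 4.5], [[0, 0, -2], [0, 0, 0], 4.5], [[0, 0, -2], [0, 0, 0], 4.5], [[0, 0, -1.5], [0, 0, 0], 4.5], [[0, 0, -0.5], [0, 0, 0], 4.5], [[0, 0, 0], [0, 0, 0], 4.5], [[0, 0, 0], [0, 0, 0], 4.5]])

```text
clock: 7.0
position: [0.3627, 0.2633, 0.3843]
tool_rot: [-3.141, -0.0, -3.141]
force: [-0.6, -0.1, -2.4]
grip_width: 0.0518
finger_force: 42.4
```

```bash
python3 - <<'E'
from h import *
s=bot.grab_frame("scene")
save(s,"s2.png",s=1.5)
for r in bot.mark_of("buffer",s)[:4]:print(r["at"],r["p"])
p=bot.observe()["position"];print(proj(s,[p[0],p[1],p[2]-.215]),proj(s,[p[0],p[1],p[2]-.215-.01]))
E
```

```text
[334.7, 239.9] 0.75
[209.8, 263.8] 0.73
[300.3, 170.4] 0.68
[280.3, 250.0] 0.61
[[299.04420764 170.09927209]] [[298.85997156 173.84854746]]
```

View pics/s2.png

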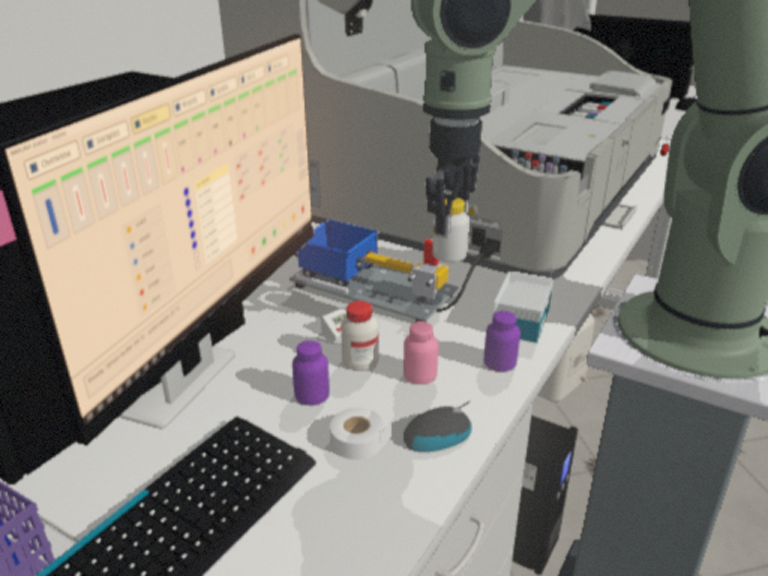

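The bottle is held upright over the bench, with its underside at (300,170) as predicted. I'll check the instrument's height beside the path before carrying.

```bash
python3 - <<'E'
from h import *
np.set_printoptions(precision=3,suppress=True)
s=bot.grab_frame("scene");t=bot.grab_frame("top")
save(t,"t3.png",(170,0,342,384),1.5)
for px in([203,20],[225,55],[300,90],[333,130],[350,125],[212,150],[365,180]):
    c,d=ray(s,px);print(px,[c+d*(y-c[1])/d[1] for y in(.06,.0)],atz(s,px,0))
E
```

```text
[203, 20] [array([0.777, 0.06 , 0.443]), array([0.823, 0.   , 0.431])] [ 2.443 -2.117  0.   ]
[225, 55] [array([0.706, 0.06 , 0.355]), array([0.748, 0.   , 0.338])] [ 1.578 -1.186  0.   ]
[300, 90] [array([0.467, 0.06 , 0.292]), array([ 0.496, -0.   ,  0.271])] [ 0.874 -0.789  0.   ]
[333, 130] [array([0.365, 0.06 , 0.199]), array([0.388, 0.   , 0.173])] [ 0.543 -0.403  0.   ]
[350, 125] [array([0.319, 0.06 , 0.222]), array([0.34 , 0.   , 0.198])] [ 0.506 -0.485  0.   ]
[212, 150] [array([0.771, 0.06 , 0.046]), array([0.817, 0.   , 0.011])] [ 0.832 -0.02   0.   ]
[365, 180] [array([0.262, 0.06 , 0.076]), array([0.279, 0.   , 0.044])] [ 0.302 -0.08   0.   ]
```

View pics/t3.png

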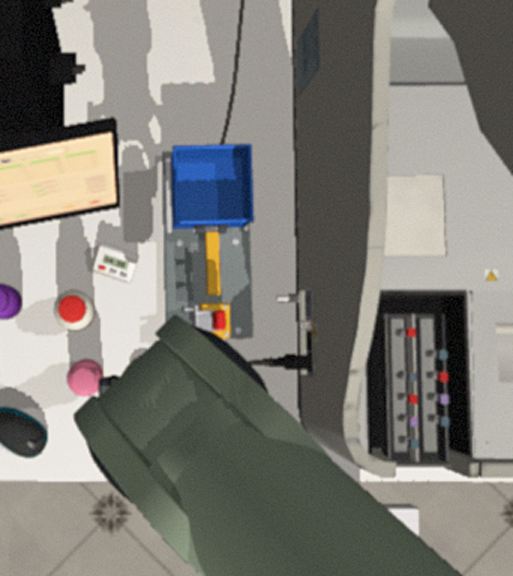

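The wall is about 0.3–0.35 m high and the forearm passes well above it. The path over the dock is clear.

>>> arm_command(deltas=[[[-0.6, -0.2, 0], [0, 0, 0], 4.5], [[-1.2, -0.4, 0], [0, 0, 0], 4.5], [[-1.8, -0.6, 0], [0, 0, 0], 4.5], [[-1.8, -0.6, 0], [0, 0, 0], 4.5], [[-1.8, -0.6, 0], [0, 0, 0], 4.5], [[-1.8, -0.6, 0], [0, 0, 0], 4.5], [[-1.8, -0.6, 0], [0, 0, 0], 4.5], [[-1.8, -0.6, 0], [0, 0, 0], 4.5], [[-1.8, -0.6, 0], [0, 0, 0], 4.5], [[-1.8, -0.6, 0], [0, 0, 0], 4.5], [[-1.8, -0.6, 0], [0, 0, 0], 4.5], [[-1.8, -0.6, 0], [0, 0, 0], 4.5], [[-1.8, -0.6, 0], [0, 0, 0], 4.5], [[-1.8, -0.6, 0], [0, 0, 0], 4.5], [[-1.6, -0.5, 0], [0, 0, 0], 4.5], [[-1.6, -0.4, 0], [0, 0, 0], 4.5], [[-0.9, -0.2, 0], [0, 0, 0], 4.5], [[0, 0, 0], [0, 0, 0], 4.5], [[0, 0, 0], [0, 0, 0], 4.5]])

```text
clock: 9.1
position: [0.6377, 0.1744, 0.3844]
tool_rot: [-3.142, -0.001, -3.141]
force: [0.3, 0.8, -2.0]
grip_width: 0.0521
finger_force: 42.4
```

```bash
python3 - <<'E'
from h import *
np.set_printoptions(precision=3,suppress=True)
s=bot.grab_frame("scene")
save(s,"s4.png",(170,60,170,170),3)
p=bot.observe()["position"]
print(p,proj(s,[p[0],p[1],p[2]-.215]),[(r["at"],r["p"]) for r in bot.mark_of("buffer",s)])
E
```

```text
[0.637 0.175 0.385] [[224.533 134.349]] [([332.1, 238.8], 0.78), ([207.2, 262.0], 0.65), ([223.0, 134.5], 0.59), ([281.2, 249.3], 0.58)]
```

View pics/s4.png

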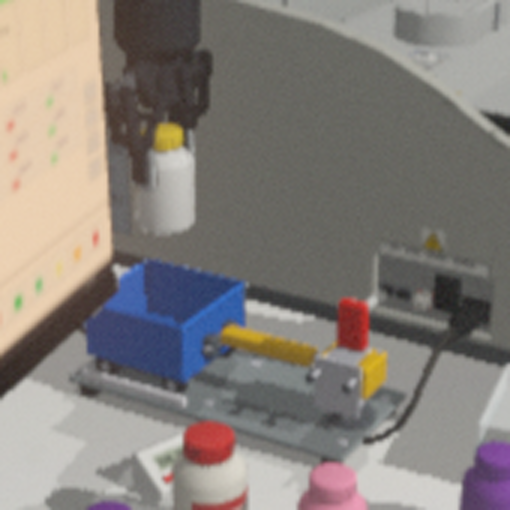

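The bottle hangs upright over the blue well (bottle at crop (165,190), well at (165,300)). I'll lower it to just above the floor, then creep down.

>>> arm_command(deltas=[[[0, 0, 0.6], [0, 0, 0], 4.5], [[0, 0, 1.2], [0, 0, 0], 4.5], [[0, 0, 1.4], [0, 0, 0], 4.5], [[0, 0, 1.4], [0, 0, 0], 4.5], [[0, 0, 1.4], [0, 0, 0], 4.5], [[0, 0, 1.4], [0, 0, 0], 4.5], [[0, 0, 1.2], [0, 0, 0], 4.5], [[0, 0, 1], [0, 0, 0], 4.5], [[0, 0, 0.8], [0, 0, 0], 4.5], [[0, 0, 0.5], [0, 0, 0], 4.5], [[0, 0, 0.4], [0, 0, 0], 4.5], [[0, 0, 0.3], [0, 0, 0], 4.5], [[0, 0, 0.2], [0, 0, 0], 4.5], [[0, 0, 0], [0, 0, 0], 4.5]])

```text
clock: 10.6
position: [0.6379, 0.1744, 0.2667]
tool_rot: [-3.142, 0.0, -3.141]
force: [-0.2, 1.1, -1.2]
grip_width: 0.0518
finger_force: 42.4
```

>>> arm_command(deltas=[[[0, 0, 0.1], [0, 0, 0], 4.5], [[0, 0, 0.1], [0, 0, 0], 4.5], [[0, 0, 0.1], [0, 0, 0], 4.5], [[0, 0, 0.1], [0, 0, 0], 4.5], [[0, 0, 0], [0, 0, 0], 4.5]])

```text
clock: 11.1
position: [0.6379, 0.1745, 0.2626]
tool_rot: [-3.142, -0.0, -3.141]
force: [0.1, 0.3, -2.1]
grip_width: 0.0523
finger_force: 42.4
```

>>> arm_command(deltas=[[[0, 0, 0.1], [0, 0, 0], 4.5], [[0, 0, 0.1], [0, 0, 0], 4.5], [[0, 0, 0], [0, 0, 0], 4.5]])

```text
clock: 11.4
position: [0.6382, 0.1745, 0.2613]
tool_rot: [3.141, 0.001, -3.141]
force: [-2.2, -0.4, 6.7]
grip_width: 0.0521
finger_force: 43.1
```

It touched at the expected floor height, so I'll release with a narrow opening and retreat.

>>> arm_command(deltas=[[[0, 0, 0], [0, 0, 0], 5.2], [[0, 0, 0], [0, 0, 0], 5.6], [[0, 0, 0], [0, 0, 0], 6.0], [[0, 0, 0], [0, 0, 0], 6.6], [[0, 0, 0], [0, 0, 0], 6.8], [[0, 0, 0], [0, 0, 0], 6.8], [[0, 0, 0], [0, 0, 0], 6.8], [[0, 0, -0.4], [0, 0, 0], 6.8], [[0, 0, -0.8], [0, 0, 0], 6.8], [[0, 0, -1.2], [0, 0, 0], 6.8], [[0, 0, -1.6], [0, 0, 0], 6.8], [[0, 0, -2], [0, 0, 0], 6.8], [[0, 0, -2], [0, 0, 0], 6.8], [[0, 0, -2], [0, 0, 0], 6.8], [[0, 0, -1.5], [0, 0, 0], 6.8], [[0, 0, -0.5], [0, 0, 0], 6.8], [[0, 0, 0], [0, 0, 0], 6.8]])

```text
clock: 13.1
position: [0.638, 0.1745, 0.3815]
tool_rot: [3.141, 0.001, -3.141]
force: [-0.9, -0.3, -0.4]
grip_width: 0.0681
finger_force: 0.0
```

```bash
python3 - <<'E'
from h import *
np.set_printoptions(precision=4,suppress=True)
s=bot.grab_frame("scene");t=bot.grab_frame("top")
a=s["frame"][60:230,170:340];b=t["frame"][80:250,190:360]
cv2.imwrite("pics/a5.png",cv2.resize(np.hstack([a,b])[:,:,::-1],None,fx=2.3,fy=2.3,interpolation=2))
for n,z in(("latch_grip",.118),("ball",.058),("coupler",.084),("tongue_hinge",.064)):
    for f in(s,t):
        for r in bot.mark_of(n,f)[:1]:print(n,r["at"],round(r["p"],2),atz(f,r["at"],z))
for (f,box,z,n) in((t,(295,195,40,35),.136,"t"),(s,(275,145,30,35),.118,"s")):
    x,y,w,h=box;hsv=cv2.cvtColor(f["frame"],cv2.COLOR_RGB2HSV)[y:y+h,x:x+w]
    m=cv2.inRange(hsv,(0,150,60),(8,255,255))|cv2.inRange(hsv,(174,150,60),(180,255,255))
    k=cv2.boundingRect(m);print(n,k[0]+x,k[1]+y,k[2:],end=" ")
    M=cv2.moments(m,True);c=[x+M["m10"]/M["m00"],y+M["m01"]/M["m00"]];print(c,atz(f,c,z))
for p in([.441,.171,.136],[.441,.171,.09]):print(proj(t,p),proj(s,p))
E
```

```text
latch_grip [286.4, 167.4] 0.68 [0.4411 0.1757 0.118 ]
latch_grip [315.2, 216.0] 0.81 [0.4362 0.1697 0.118 ]
ball [287.2, 186.1] 0.82 [0.4406 0.1681 0.058 ]
ball [312.3, 215.6] 0.93 [0.4378 0.1672 0.058 ]
coupler [284.7, 178.5] 0.66 [0.4448 0.1762 0.084 ]
coupler [311.3, 213.9] 0.66 [0.4412 0.1731 0.084 ]
tongue_hinge [242.7, 172.6] 0.68 [0.5811 0.1726 0.064 ]
tongue_hinge [311.4, 152.9] 0.59 [0.5798 0.1687 0.064 ]
t 312 207 (8, 13) [315.63440860215053, 213.06451612903226] [0.442  0.1714 0.136 ]
s 283 160 (10, 16) [287.26573426573424, 167.58041958041957] [0.4386 0.1754 0.118 ]
[[315.8258 213.566 ]] [[287.4709 160.5958]]
[[312.642  213.9382]] [[286.9343 176.0809]]
```

View pics/a5.png

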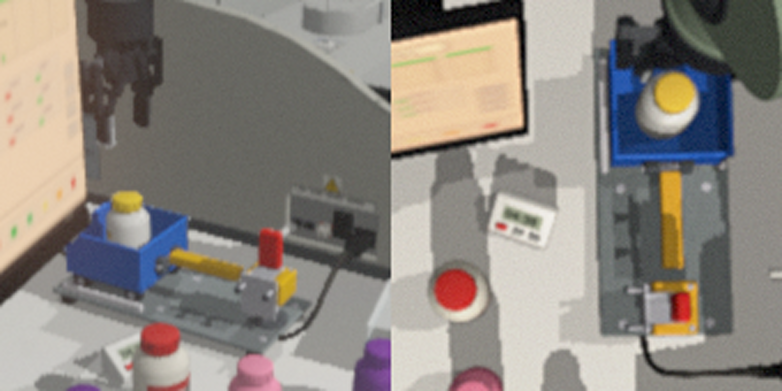

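The bottle stands upright in the well (crop (125,225) in the scene half). The paddle is at about (0.4415, 0.172), and its strap is lower, at about 0.09. Next I'll go over the paddle.

>>> arm_command(deltas=[[[0.6, 0, 0], [0, 0, 0], 5.0], [[1.2, 0, 0], [0, 0, 0], 5.0], [[1.8, 0, 0], [0, 0, 0], 5.0], [[2, 0, 0], [0, 0, 0], 5.0], [[2, -0.05, 0], [0, 0, 0], 5.0], [[2, -0.05, 0], [0, 0, 0], 5.0], [[2, -0.05, 0], [0, 0, 0], 5.0], [[2, -0.05, 0], [0, 0, 0], 5.0], [[2, -0.05, 0], [0, 0, 0], 5.0], [[2, 0, 0], [0, 0, 0], 5.0], [[1.4, 0, 0], [0, 0, 0], 5.0], [[0.65, 0, 0], [0, 0, 0], 5.0], [[0, 0, 1], [0, 0, 0], 5.0], [[0, 0, 1.5], [0, 0, 0], 5.0], [[0, 0, 1.5], [0, 0, 0], 5.0], [[0, 0, 1], [0, 0, 0], 5.0], [[0, 0, 0], [0, 0, 0], 5.0]])

```text
clock: 15.3
position: [0.4415, 0.1717, 0.3292]
tool_rot: [-3.14, -0.002, -3.142]
force: [1.1, 0.3, 1.0]
grip_width: 0.0503
finger_force: 0.0
```

```bash
python3 - <<'E'
from h import *
s=bot.grab_frame("scene");save(s,"s6.png",(210,80,150,130),4)
p=bot.observe()["position"]
for y in(-.025,.025):print(proj(s,[p[0],p[1]+y,p[2]-.165]))
E
```

```text
[[291.87129662 147.14349913]]
[[282.88926104 154.08121931]]
```

View pics/s6.png

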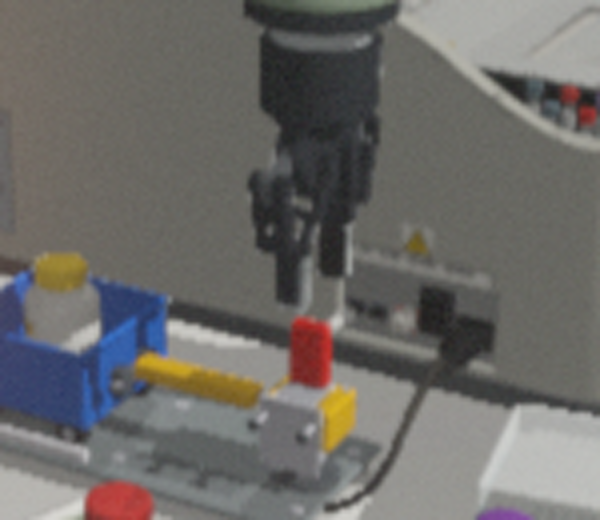

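The fingers straddle the paddle: tips at crop (290,300) and (333,272), paddle top at (312,325). I'll descend and close.

>>> arm_command(deltas=[[[0, 0, 1], [0, 0, 0], 5.0], [[0, 0, 1.2], [0, 0, 0], 5.0], [[0, 0, 1.2], [0, 0, 0], 5.0], [[0, 0, 1], [0, 0, 0], 5.0], [[0, 0, 0.6], [0, 0, 0], 5.0], [[0, 0, 0.2], [0, 0, 0], 4.0], [[0, 0, 0], [0, 0, 0], 3.0], [[0, 0, 0], [0, 0, 0], 2.0], [[0, 0, 0], [0, 0, 0], 1.0], [[0, 0, 0], [0, 0, 0], 0.8], [[0, 0, 0], [0, 0, 0], 0.8], [[0, 0, 0], [0, 0, 0], 0.8], [[0, 0, 0], [0, 0, 0], 0.8], [[0, 0, 0], [0, 0, 0], 0.8]], newtons=60)

```text
clock: 16.75
position: [0.4415, 0.1716, 0.2791]
tool_rot: [-3.141, 0.0, -3.141]
force: [-1.2, -4.4, 5.4]
grip_width: 0.0128
finger_force: 58.3
```

>>> arm_command(deltas=[[[0, 0.2, -0.2], [0, 0, 0], 0.8], [[0, 0.3, 0], [0, 0, 0], 0.8], [[0, 0.3, 0], [0, 0, 0], 0.8], [[0, 0.3, 0], [0, 0, 0], 0.8], [[0, 0.3, 0], [0, 0, 0], 0.8], [[0, 0.2, 0], [0, 0, 0], 0.8], [[0, 0.1, 0], [0, 0, 0], 0.8], [[0, 0, 0], [0, 0, 0], 0.8], [[0, 0, 0], [0, 0, 0], 0.8]])

```text
clock: 17.65
position: [0.4415, 0.188, 0.2805]
tool_rot: [-3.14, -0.0, 3.142]
force: [4.7, -7.6, -8.6]
grip_width: 0.0135
finger_force: 58.5
```

>>> arm_command(deltas=[[[0, 0.1, 0], [0, 0, 0], 0.8], [[-0.1, 0, -0.2], [0, 0, 0], 0.8], [[-0.1, 0, -0.2], [0, 0, 0], 0.8], [[-0.1, 0, -0.2], [0, 0, 0], 0.8], [[0, 0, 0], [0, 0, 0], 0.8], [[0, 0, 0], [0, 0, 0], 0.8]])

```text
clock: 18.25
position: [0.4443, 0.1889, 0.2864]
tool_rot: [-3.14, -0.001, 3.141]
force: [3.3, -7.8, -10.3]
grip_width: 0.0127
finger_force: 58.5
```

>>> arm_command(deltas=[[[-0.15, 0, -0.35], [0, 0, 0], 0.8], [[-0.15, 0, -0.35], [0, 0, 0], 0.8], [[-0.15, 0, -0.35], [0, 0, 0], 0.8], [[-0.2, 0, -0.35], [0, 0, 0], 0.8], [[0, 0, 0], [0, 0, 0], 0.8], [[0, 0, 0], [0, 0, 0], 0.8]])

```text
clock: 18.85
position: [0.4512, 0.1889, 0.3005]
tool_rot: [-3.14, 0.0, 3.141]
force: [5.8, -8.1, -11.6]
grip_width: 0.013
finger_force: 58.6
```

```bash
python3 - <<'E'
from h import *
s=bot.grab_frame("scene");save(s,"s7.png",(210,80,150,130),4)
E
```

```text
(no output)
```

View pics/s7.png

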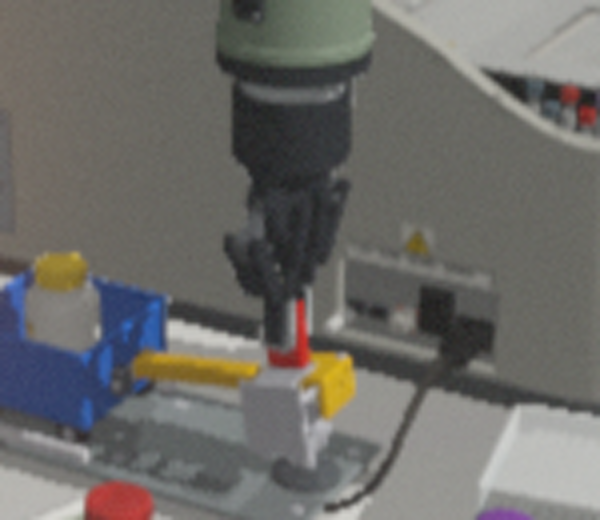

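The coupler is rising off the ball (crop (330,385)) and the paddle is held. I'll continue along the arc.

>>> arm_command(deltas=[[[-0.2, 0, -0.3], [0, 0, 0], 0.8], [[-0.25, 0, -0.35], [0, 0, 0], 0.8], [[-0.25, 0, -0.35], [0, 0, 0], 0.8], [[-0.25, 0, -0.35], [0, 0, 0], 0.8], [[-0.3, 0, -0.35], [0, 0, 0], 0.8], [[-0.3, 0, -0.35], [0, 0, 0], 0.8], [[-0.35, 0, -0.35], [0, 0, 0], 0.8], [[-0.35, 0, -0.35], [0, 0, 0], 0.8], [[-0.3, 0, -0.35], [0, 0, 0], 0.8], [[-0.3, 0, -0.3], [0, 0, 0], 0.8], [[0, 0, 0], [0, 0, 0], 0.8], [[0, 0, 0], [0, 0, 0], 0.8], [[0, 0, 0], [0, 0, 0], 0.8], [[0, 0, 0], [0, 0, 0], 0.8]])

```text
clock: 20.3
position: [0.4791, 0.1888, 0.3341]
tool_rot: [-3.139, -0.002, 3.141]
force: [1.7, -8.3, -10.3]
grip_width: 0.0129
finger_force: 58.7
```

```bash
python3 - <<'E'
from h import *
s=bot.grab_frame("scene");t=bot.grab_frame("top")
a=s["frame"][80:210,210:360]
cv2.imwrite("pics/s8.png",cv2.resize(a[:,:,::-1],None,fx=4,fy=4,interpolation=2))
for f in(s,):
  for r in bot.mark_of("coupler",f)[:2]+bot.mark_of("latch_grip",f)[:1]:
    c,d=ray(f,r["at"]);print(r["at"],r["p"],c+d*(.18-c[1])/d[1])
print(proj(s,[.4415+.023,.172,.084+.058]))
E
```

```text
[279.4, 157.4] 0.64 [0.46043653 0.18       0.14422547]
[274.4, 146.9] 0.67 [0.47596367 0.18       0.17071974]
[[279.48027876 156.69885097]]
```

View pics/s8.png

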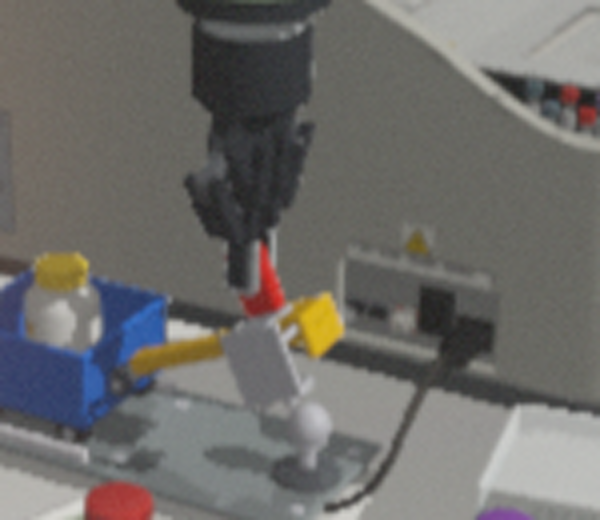

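The drawbar is up and the ball is bare at crop (312,425). The coupler is about 60 mm up and the bottle still stands in the well. I'll check that it holds still, then hand in.

>>> arm_command(deltas=[[[0, 0, 0], [0, 0, 0], 0.8], [[0, 0, 0], [0, 0, 0], 0.8], [[0, 0, 0], [0, 0, 0], 0.8], [[0, 0, 0], [0, 0, 0], 0.8], [[0, 0, 0], [0, 0, 0], 0.8], [[0, 0, 0], [0, 0, 0], 0.8]])

```text
clock: 21.1
position: [0.4791, 0.1888, 0.3341]
tool_rot: [-3.139, -0.002, 3.142]
force: [0.8, -7.8, -10.1]
grip_width: 0.013
finger_force: 58.7
```

```bash
python3 - <<'E'
from h import *
s=bot.grab_frame("scene")
print([(r["at"],r["p"]) for r in bot.mark_of("coupler",s)[:2]],bot.observe()["force"],bot.observe()["position"])
print(bot.job_done())
E
```

```text
[([280.5, 158.0], 0.93)] [  1.80987542  -7.61642698 -10.3735131 ] [0.47910249 0.18880722 0.33410984]
the job is handed in; nothing more can be done
None
```

I handed the job in at about 21 s: the yellow-capped bottle stands upright in the blue well, and the trolley is uncoupled, with the arm still holding the drawbar's coupler about 6 cm above the ball; I did not touch the red-capped bottle or the timer.

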